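# Take the wing cap off a pump of unknown thread hand

## Robot

A 6-joint arm with a two-finger parallel gripper is mounted at the origin on the work surface. World frame = base frame: x ahead of the robot, y to its left, z up, the work surface at z = 0. Lengths are in mm, angles in rad, forces in N, time in s.
With the tool pointing down it reaches from about 275 to 975 mm from the base axis. Payload 8.4 kg.
Tool frame: the origin (TCP) lies between the finger pads; the fingertips stand 11 mm ahead of it and the grasp point (between the pads) lies 8 mm behind it (arm.tcp_to_tips is the distance from the TCP to the fingertips, in mm); z points along the fingers, y is the direction in which the jaws open and shut (so a half turn about z gives the same grasp; the last joint's range is limited). The gripper opens to 92 mm and grips with 3 to 60 N. Pads are 20 mm wide; open, the fingers measure 128 mm over their backs; the gripper's body (75 mm by 189 mm) begins 69 mm behind the grasp point.
Start: joints at [1.262, 0.353, 1.633, -0, 1.155, -0.002], TCP at [188.755, 595.818, 225.583] pointing down, gripper open.
Joint ranges: [-2.63, 2.63], [-0.92, 2.1], [0.06, 2.66], [-1.3, 4.44], [0, 2.69], [-3.02, 3.02]. Speed limits (rad/s): [2.22, 2.22, 2.79, 3.14, 3.14, 3.14].

## Interface

Orientations are given as a rotation vector (axis times angle).
In Python, from bench import status, cams, workorder, arm gives the robot as it stands.
- The arm moves only by the tool jog_arm, never from a script. Its argument "commands" is a list that holds one entry, the list of rows, each a list of 7 numbers: the turn, a rotation vector about the tool's x, y, z in degrees, then the shift along the tool's x, y, z in mm, then the gripper's target within -1 to 1 (fully open at 1, half-way at 0, shut at -1). In form: [[[ax, ay, az, x, y, z, grip], ...]]. A call has 1 to 20 rows; each row is the pose to reach, as a shift and turn from the pose commanded when the call began, along the tool's axes at that moment; what a row does not reach only later rows make up. A row lasts 1/12 s, in which the tool goes at most 41.7 mm and 7.16 degrees, less where a joint would pass 70% of its speed; a pose out of reach is approached as far as the arm can. A call with a gripper value outside its range is refused whole. The fingers move at their own pace and stop on an object; "newtons" is the grip in N (left out, the last holds). Time passes only in rows, so rows that repeat a pose let the fingers close. It gives the time, the measured TCP pose, the force and the opening at its end, in the units of the state.
- status.observe(): the state, without advancing time (a new reading comes with each control period).
- cams.snapshot(name): name is "scene" or "top"; returns the picture (400x640x3 uint8, red, green, blue); there is no depth.
- cams.camera_model(name): a dict with "fx", "fy", "cx", "cy" (pixels), "dist_coeffs" ([k1, k2, p1, p2, k3] as OpenCV has them; the pictures are not rectified), "extrinsics" (4x4, takes a point from world to camera coordinates). Camera axes: x right, y down, z forward; pixel columns grow to the right and rows downward; lengths in mm; the calibration is good to about 2 mm. A picture is of the moment at which its call begins. camera_model takes no time and is no camera call.
- workorder.close_job(): hands the job in, once; it reports no verdict.
The state is a dict: "t": time; "joint_positions": joint angles; "joint_velocities": joint speeds; "joint_torque": joint torques, N m; "position": TCP position; "orientation": TCP orientation; "ft_force": force on the tool from outside, world axes, zero at the start; "torque": the same for the moment, N m; "grip_width": opening from 0.0 (shut) to 1.0 (fully open).
Only numpy, scipy, OpenCV 4.12 (cv2) and the standard library are available. Lean on these libraries where they do the work, as an engineer would, in place of code of your own. Each camera call takes 0.05 s, during which the arm holds its last target. There are 200 camera calls.

## Task

On the pump module, unscrew the black wing cap from the pump with the round housing; its quick thread may be left- or right-handed, so try it one way and, if it will not come, the other. Lift the cap off, carry it over the middle of the steel dish and finish still holding it there, upright and still, with its underside about 15 cm above the bench. Leave the other pump's cap on, and do not shift the dish, bottle or screwdriver.

Things in the scene. Friction and masses are not known exactly. Their poses are not given: they have to be found in the camera images.
- cap_centre (a point): Black plastic wing cap, about 0.1 kg: round skirted disc 60 mm across, 27 mm tall, open below, with an upright wing (flat bar) on top; 57 mm tall in all. Skirt rests on the round pump's top face. Point: on the axis, half-way up, 28.5 mm above the underside; disc top 1.5 mm below it. x along the wing, y through its thickness, z up.
- cap_wing (a point): Middle of that cap's wing, 13 mm above the cap's centre: the wing is 46 mm long (x), 12 mm thick (y), 30 mm high, its top 28.5 mm above the cap's centre. Held here and turned the wrong way, the fingers skew or slip on the wing.
- thread (a point): Top of the hub under that cap, on the axis, 20 mm above the housing. From the start the cap turns freely one way only; it lifts off when turned 40 to 54 degrees (best 47), hard stop at 56. The other way it stops after 4 degrees. The freeing way differs from run to run, unseen. Until freed it rises only 2 mm; once freed, lift straight up 20 mm to clear the hub.
- round_pump: Grey round pump housing, 124 mm across, 24 mm tall, fixed on the white-and-blue pump module; the cap to be removed sits on it, coaxial. Origin: centre of its underside, 26 mm above the bench; top face 50 mm above the bench. At the start the cap's wing lies along its x axis.
- square_pump: Grey square pump housing, 120 x 120 x 24 mm, fixed on the same module, 170 mm from the round one; either may be on the left. Origin: centre of its underside, 26 mm above the bench. Carries the other cap, to be left alone.
- other_cap_centre (a point): The like black wing cap on the square pump, same size; leave it on. Point half-way up, on the axis, x along its wing.
- dish: Loose round steel dish, 124 mm across the rim, 30 mm tall, open at the top, standing on the bench to the right of the module (robot's view). Origin: centre of its underside.
- spray: Bystander: white bottle 56 mm across, 140 mm tall, right of the module beyond the dish. Origin: centre of its underside.
- driver: Bystander: screwdriver lying on the bench left of the module, along its x. Origin: underside of the middle.

How it is judged (in metres and radians):
On the way, in this order (a step that is already met when the one before it is completed fails the run):
1. the cap is turned past its lock while still seated on its pump (angle between the x axis of cap_centre and the x axis of round_pump, either way round above 0.5 rad and horizontal distance between cap_centre and round_pump below 0.008 m and height (world z) of cap_centre below 0.086 m), for 0.1 s.
2. the cap is lifted off its pump (height (world z) of cap_centre above 0.11 m), for 0.1 s.
At the end, for the whole second after the job is handed in: The cap is held in the fingers, still (under 30 mm/s), upright within 0.3 rad, within 45 mm of the dish's middle seen from above, its underside 100 to 200 mm above the bench, touching neither dish nor bottle; the other cap is still on the square pump (horizontal distance between cap_centre and dish below 0.045 m and height (world z) of cap_centre between 0.1285 and 0.2285 m and angle between cap_centre's own z axis and vertical below 0.3 rad and contact force between the fingers and cap above 1 N and contact force between cap and dish below 0.05 N and contact force between cap and spray below 0.05 N and linear speed of cap below 0.03 m/s and height (world z) of other_cap_centre below 0.086 m and horizontal distance between other_cap_centre and square_pump below 0.01 m); the arm keeps its last pose, push and grip.
It fails at once if the other cap is shifted by more than 12 mm (distance of other_cap_centre from where it was at the start of the episode above 0.012 m).
It fails at once if the dish is shifted by more than 30 mm (distance of dish from where it was at the start of the episode above 0.03 m).
It fails at once if the bottle is shifted by more than 30 mm (distance of spray from where it was at the start of the episode above 0.03 m).
It fails at once if the screwdriver is shifted by more than 30 mm (distance of driver from where it was at the start of the episode above 0.03 m).
It also fails if it takes over 54 s, if anything falls off the work surface, if the arm or the gripper's body presses on something with over 40 N, if the wrist force passes 120 N, or if a joint passes its speed limit or range.

## Working session

There is one attempt and no reset: what is moved stays moved. The work goes in short steps, Python scripts to look and compute and a tool call to move; the robot and the scene stay as the last step left them, time stands still between calls to the robot, and variables do not carry over. Pictures are saved under pics/ and viewed, about 8 in all and at most 12, crops included, and the job is handed in when it is done.

Besides the shell and the picture viewer there is one more tool, called after "Emit:" as name(argument=value, ...), one argument or row to a line, values as JSON. jog_arm: Moves the arm, as the interface text tells. Its arguments: {"type":"object","properties":{"commands":{"type":"array","items":{"type":"array","items":{"type":"array","items":{"type":"number"}}}},"newtons":{"type":"number"}},"required":["commands"]}

```bash
mkdir -p pics; python3 - <<'E'
from bench import status,cams
import cv2,json
s=status.observe();print({k:s[k] for k in('t','position','orientation','grip_width')})
for n in('scene','top'):
    cv2.imwrite(f'pics/{n}0.png',cams.snapshot(n)[:,:,::-1]);print(n,cams.camera_model(n))
E
```

```text
{'t': 0.0, 'position': array([188.60757875, 595.33619881, 224.82375749]), 'orientation': array([-4.79967610e-01, -3.10449301e+00,  2.26618294e-03]), 'grip_width': 0.9993739582432366}
scene {'fx': 412.09344679983445, 'fy': 412.09344679983445, 'cx': 317.64458106611374, 'cy': 201.89099688815878, 'dist_coeffs': array([-0.07293983,  0.        ,  0.        ,  0.        ,  0.        ]), 'extrinsics': array([[-8.93790327e-01,  4.48370720e-01,  1.01266285e-02,
         4.64780098e+02],
       [ 3.82176673e-01,  7.73265356e-01, -5.05966085e-01,
        -1.77637352e+02],
       [-2.34690949e-01, -4.48357431e-01, -8.62493926e-01,
         1.42017590e+03],
       [ 0.00000000e+00,  0.00000000e+00,  0.00000000e+00,
         1.00000000e+00]])}
top {'fx': 452.70351612211573, 'fy': 452.70351612211573, 'cx': 322.55186948322626, 'cy': 204.88154505016144, 'dist_coeffs': array([-0.07382312,  0.        ,  0.        ,  0.        ,  0.        ]), 'extrinsics': array([[-1.19545730e-01, -9.92828583e-01, -4.72453665e-04,
         8.59341258e+01],
       [-9.69252613e-01,  1.16810026e-01, -2.16575138e-01,
         5.67377919e+02],
       [ 2.15077174e-01, -2.54327059e-02, -9.76265838e-01,
         1.09369123e+03],
       [ 0.00000000e+00,  0.00000000e+00,  0.00000000e+00,
         1.00000000e+00]])}
```

View pics/scene0.png

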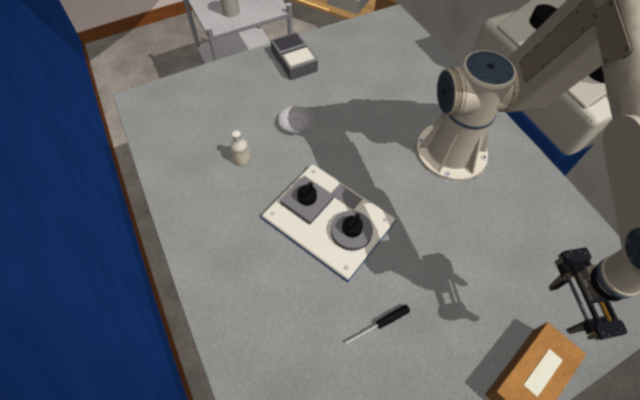

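View pics/top0.png

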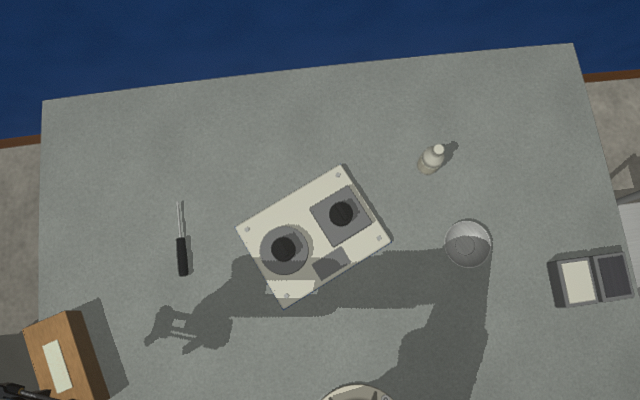

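Scene view: round pump at about (352,230) with its cap at (352,225), square pump at (308,197), dish at (294,121). Top view: round cap at (283,249), square cap at (341,213), dish at (467,244), bottle at (432,157), driver at (181,240). Next I'll crop and enlarge the cap and measure positions.

```bash
cat > h.py <<'E'
import cv2,numpy as np
from bench import status,cams
def ray(n,uv,z):
    m=cams.camera_model(n);K=np.array([[m['fx'],0,m['cx']],[0,m['fy'],m['cy']],[0,0,1]])
    p=cv2.undistortPoints(np.array(uv,float).reshape(-1,1,2),K,np.array(m['dist_coeffs'])).reshape(-1,2)
    E=m['extrinsics'];R,t=E[:3,:3],E[:3,3];c=-R.T@t
    d=np.c_[p,np.ones(len(p))]@R
    return c+d*((z-c[2])/d[:,2])[:,None]
def proj(n,P):
    m=cams.camera_model(n);K=np.array([[m['fx'],0,m['cx']],[0,m['fy'],m['cy']],[0,0,1]])
    E=m['extrinsics'];return cv2.projectPoints(np.array(P,float).reshape(-1,1,3),cv2.Rodrigues(E[:3,:3])[0],E[:3,3],K,np.array(m['dist_coeffs']))[0].reshape(-1,2)
def crop(im,x,y,w,h,k,gain=1.):
    c=cv2.resize(im[y:y+h,x:x+w],None,fx=k,fy=k,interpolation=cv2.INTER_CUBIC)
    return np.clip(255*(c/255.)**(1/gain),0,255).astype('uint8')
E
python3 - <<'E'
from h import *
T=cv2.imread('pics/top0.png');S=cv2.imread('pics/scene0.png')
a=crop(T,258,224,50,50,8,2.2);b=crop(S,327,200,50,50,8,2.2)
cv2.imwrite('pics/caps.png',np.hstack([a,b]))
for n,im,bx in(('top',T,[(258,224,50,50),(316,190,50,46)]),('scene',S,[(327,200,50,50),(290,175,36,36)])):
    for x,y,w,h in bx:
        g=im[y:y+h,x:x+w].max(2)
        cs,_=cv2.findContours((g<45).astype('uint8'),cv2.RETR_EXTERNAL,cv2.CHAIN_APPROX_NONE)
        c=max(cs,key=cv2.contourArea);e=cv2.fitEllipse(c);M=cv2.moments(c)
        ce=np.array([M['m10']/M['m00']+x,M['m01']/M['m00']+y])
        print(n,ce,e,cv2.contourArea(c),[ray(n,ce,z)[0].round(1) for z in(77,90)])
print('dish top',ray('top',[(467,244)],30),'scene',ray('scene',[(294,121)],30))
E
```

```text
top [289.50898204 248.14371257] ((30.52265167236328, 25.79568862915039), (11.093083381652832, 17.964740753173828), 4.929531574249268) 83.5 [array([471.4, 112. ,  77. ]), array([469.7, 111.2,  90. ])]
top [346.56944444 211.078125  ] ((25.245275497436523, 24.314334869384766), (18.056900024414062, 21.891855239868164), 30.636281967163086) 96.0 [array([547.3, -40.2,  77. ]), array([544.7, -39.1,  90. ])]
scene [352.07459572 225.66458007] ((25.109058380126953, 25.572484970092773), (19.24032974243164, 21.651790618896484), 29.728200912475586) 319.5 [array([476.8, 132.7,  77. ]), array([481. , 138.1,  90. ])]
scene [306.43850267 194.50802139] ((16.443862915039062, 19.422563552856445), (18.210399627685547, 20.153942108154297), 13.199246406555176) 280.5 [array([548.6, -19.6,  77. ]), array([551.9, -12.4,  90. ])]
dish top [[ 432.46256959 -343.4125461    30.        ]] scene [[ 444.05094908 -337.09345225   30.        ]]
```

View pics/caps.png

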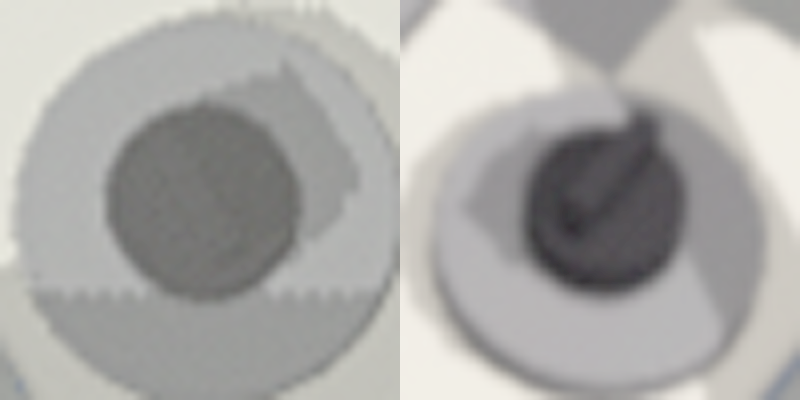

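The crops show the round cap's disc (top crop centre about (203,200), i.e. pixel (283,248.5)). In the scene view the wing runs from about (347.7,226.4) to (357,215). The shadow edge in the top view is parallel to the wing's top edge. Next I'll stretch the contrast on the cap itself.

```bash
python3 - <<'E'
from h import *
def stretch(n,x,y,w,h,k,lo,hi):
    I=np.mean([cams.snapshot(n)[:,:,::-1].astype(float) for _ in range(6)],0)
    c=cv2.resize(I[y:y+h,x:x+w],None,fx=k,fy=k,interpolation=cv2.INTER_CUBIC)
    print(n,np.percentile(I[y+18:y+34,x+18:x+34],[1,50,99]))
    return np.clip((c-lo)/(hi-lo)*255,0,255).astype('uint8')
cv2.imwrite('pics/caps2.png',np.hstack([stretch('top',258,224,50,50,8,30,70),stretch('scene',327,200,50,50,8,0,60)]))
off=lambda n,p:[( (u+.5)/8-.5+(258 if n=='top' else 327),(v+.5)/8-.5+(224 if n=='top' else 200)) for u,v in p]
def ang(P):d=P[1]-P[0];return np.degrees(np.arctan2(d[1],d[0])),np.linalg.norm(d)
print('shadow',ang(ray('top',off('top',[(290,65),(355,180)]),50)))
print('wing scene',ang(ray('scene',off('scene',[(170,215),(245,125)]),107)))
print('disc',ray('top',off('top',[(203,200)]),64),ray('scene',off('scene',[(205,212)]),70))
# square/round pump centre axis
T=cv2.imread('pics/top0.png')
print('square top',ray('top',[(341,214)],65),'pump circle',ray('top',off('top',[(207,203)]),45))
s=status.observe();print(s['t'],cv2.Rodrigues(s['orientation'])[0])
E
```

```text
top [40.33333333 45.66666667 49.        ]
scene [ 9.945      19.66666667 43.82666667]
shadow (np.float64(-157.0887541466724), np.float64(42.41164495061405))
wing scene (np.float64(-154.5565417088149), np.float64(45.392554267057626))
disc [[474.02118409 129.1584544   64.        ]] [[474.92448065 131.10300397  70.        ]]
square top [[543.85170546 -26.08268954  65.        ]] pump circle [[475.43221027 129.38107202  45.        ]]
0.7 [[-9.53305138e-01  3.02008797e-01 -1.20239829e-05]
 [ 3.02008798e-01  9.53305137e-01 -4.09847808e-05]
 [-9.15239712e-07 -4.27023508e-05 -9.99999999e-01]]
```

View pics/caps2.png

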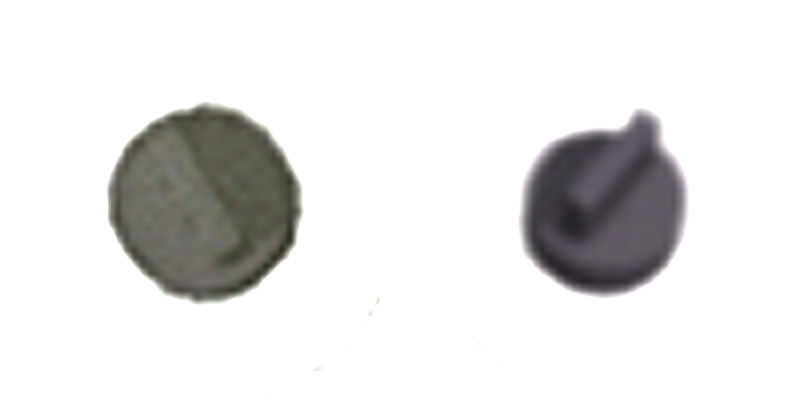

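Both views give the cap axis at about (474.5,130) and a wing heading of about 24°, which is perpendicular to the pump-to-pump line. I'll move above it with the jaws across the wing (tool y at -66°).

Emit:
jog_arm(
  commands=[
    [[0, 0, 60, -200, -175, 0, 1], [0, 0, 138.4, -413, -357, 55, 1], [0, 0, 138.4, -413, -357, 55, 1], [0, 0, 138.4, -413, -357, 55, 1], [0, 0, 138.4, -413, -357, 55, 1], [0, 0, 138.4, -413, -357, 55, 1], [0, 0, 138.4, -413, -357, 55, 1], [0, 0, 138.4, -413, -357, 55, 1], [0, 0, 138.4, -413, -357, 55, 1], [0, 0, 138.4, -413, -357, 55, 1], [0, 0, 138.4, -413, -357, 55, 1], [0, 0, 138.4, -413, -357, 55, 1], [0, 0, 138.4, -413, -357, 55, 1], [0, 0, 138.4, -413, -357, 55, 1], [0, 0, 138.4, -413, -357, 55, 1], [0, 0, 138.4, -413, -357, 55, 1], [0, 0, 138.4, -413, -357, 55, 1], [0, 0, 138.4, -413, -357, 55, 1], [0, 0, 138.4, -413, -357, 55, 1], [0, 0, 138.4, -413, -357, 55, 1]],
  ],
  newtons=35,
)

```text
t: 2.37
position: [474.8, 130.7, 170.7]
orientation: [-3.075, -0.642, -0.0]
ft_force: [-0.2, -0.4, 0.7]
grip_width: 0.999
```

```bash
python3 - <<'E'
from h import *
s=status.observe();print(s['joint_positions'],s['position'])
S=cams.snapshot('scene')[:,:,::-1];T=cams.snapshot('top')[:,:,::-1]
cv2.imwrite('pics/c3.png',np.hstack([crop(T,235,200,100,100,4,1.8),crop(S,300,175,100,100,4,1.8)]))
E
```

```text
[2.65611359e-01 2.12643465e-01 1.96569109e+00 4.71741534e-05
 9.62974919e-01 1.42460238e+00] [474.78005415 130.72720956 170.70448164]
```

View pics/c3.png

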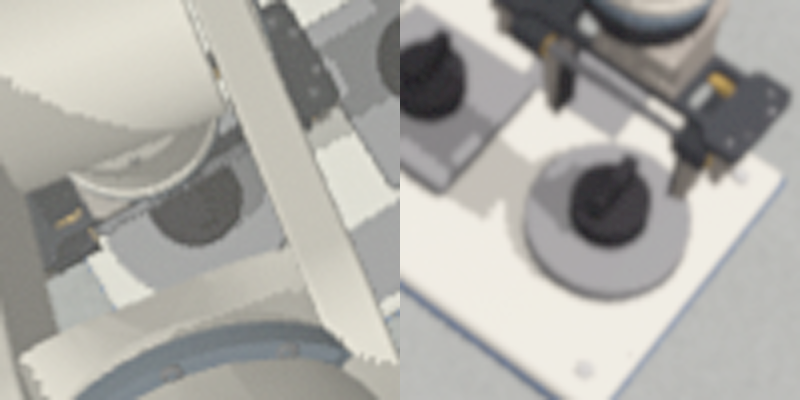

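The scene crop shows open jaws across the cap, with both fingers clear of it and of the other cap. The wing, at crop pixel (615,185), lies square to the jaw bar. Now I'll descend and check for contact before closing.

Emit:
jog_arm(
  commands=[
    [[0, 0, 0, 0, 0, 25, 1], [0, 0, 0, 0, 0, 50, 1], [0, 0, 0, 0, 0, 65, 1], [0, 0, 0, 0, 0, 74, 1], [0, 0, 0, 0, 0, 79, 1], [0, 0, 0, 0, 0, 79, 1], [0, 0, 0, 0, 0, 79, 1], [0, 0, 0, 0, 0, 79, 1]],
  ],
)

```text
t: 3.13
position: [475.4, 131.0, 92.5]
orientation: [-3.073, -0.654, -0.002]
ft_force: [-0.8, 1.0, 0.2]
grip_width: 0.999
```

Emit:
jog_arm(
  commands=[
    [[0, 0, 0, 0, 0, 0, -1], [0, 0, 0, 0, 0, 0, -1], [0, 0, 0, 0, 0, 0, -1], [0, 0, 0, 0, 0, 0, -1], [0, 0, 0, 0, 0, 0, -1], [0, 0, 0, 0, 0, 0, -1], [0, 0, 0, 0, 0, 0, -1], [0, 0, 0, 0, 0, 0, -1], [0, 0, 0, 0, 0, 0, -1], [0, 0, 0, 0, 0, 0, -1], [0, 0, 0, 0, 0, 0, -1], [0, 0, 0, 0, 0, 0, -1]],
  ],
  newtons=35,
)

```text
t: 4.13
position: [474.6, 130.7, 91.6]
orientation: [3.073, 0.654, -0.0]
ft_force: [1.0, 0.5, 0.5]
grip_width: 0.15
```

```bash
python3 - <<'E'
from h import *
s=status.observe();print({k:np.round(s[k],3) for k in('t','position','orientation','ft_force','torque','grip_width')})
E
```

```text
{'t': np.float64(4.133), 'position': array([474.634, 130.736,  91.552]), 'orientation': array([ 3.073,  0.654, -0.   ]), 'ft_force': array([1.044, 0.513, 0.525]), 'torque': array([-0.184,  0.081,  0.008]), 'grip_width': np.float64(0.15)}
```

Emit:
jog_arm(
  commands=[
    [[0, 0, 0, 0, 0, 0, -1], [0, 0, 0, 0, 0, 0, -1], [0, 0, -2, 0, 0, 0, -1], [0, 0, -4, 0, 0, 0, -1], [0, 0, -6, 0, 0, 0, -1], [0, 0, -8, 0, 0, 0, -1], [0, 0, -8, 0, 0, 0, -1], [0, 0, -8, 0, 0, 0, -1]],
  ],
)

```text
t: 4.8
position: [474.6, 130.8, 91.6]
orientation: [-3.02, -0.865, 0.0]
ft_force: [1.7, -0.4, -0.5]
grip_width: 0.131
```

```bash
cat > st.py <<'E'
from h import *
s=status.observe();print({k:np.round(s[k],3) for k in('t','position','orientation','ft_force','torque','grip_width')})
E
python3 st.py
```

```text
{'t': np.float64(4.8), 'position': array([474.61 , 130.777,  91.555]), 'orientation': array([-3.02 , -0.865,  0.   ]), 'ft_force': array([ 1.694, -0.419, -0.534]), 'torque': array([-0.039,  0.037, -0.019]), 'grip_width': np.float64(0.131)}
```

Torque is near zero and the width is 12 mm, with no resistance yet. I'll keep turning the same way.

Emit:
jog_arm(
  commands=[
    [[0, 0, -2, 0, 0, 0, -1], [0, 0, -4, 0, 0, 0, -1], [0, 0, -6, 0, 0, 0, -1], [0, 0, -8, 0, 0, 0, -1], [0, 0, -8, 0, 0, 0, -1]],
  ],
)

```text
t: 5.22
position: [474.6, 130.8, 91.6]
orientation: [-2.952, -1.076, 0.0]
ft_force: [0.0, 0.7, 0.1]
grip_width: 0.126
```

```bash
python3 st.py
```

```text
{'t': np.float64(5.217), 'position': array([474.611, 130.766,  91.569]), 'orientation': array([-2.952, -1.076,  0.   ]), 'ft_force': array([0.003, 0.671, 0.12 ]), 'torque': array([-0.037,  0.13 ,  0.029]), 'grip_width': np.float64(0.126)}
```

The cap turns freely counter-clockwise: 16° so far with no torque. I'll go on to 47°.

Emit:
jog_arm(
  commands=[
    [[0, 0, -3, 0, 0, 0, -1], [0, 0, -6, 0, 0, 0, -1], [0, 0, -9, 0, 0, 0, -1], [0, 0, -12, 0, 0, 0, -1], [0, 0, -15, 0, 0, 0, -1], [0, 0, -18, 0, 0, 0, -1], [0, 0, -21, 0, 0, 0, -1], [0, 0, -24, 0, 0, 0, -1], [0, 0, -27, 0, 0, 0, -1], [0, 0, -29, 0, 0, 0, -1], [0, 0, -31, 0, 0, 0, -1], [0, 0, -31, 0, 0, 0, -1], [0, 0, -31, 0, 0, 0, -1], [0, 0, -31, 0, 0, 0, -1]],
  ],
)

```text
t: 6.38
position: [474.7, 130.8, 91.6]
orientation: [-2.559, -1.822, 0.0]
ft_force: [-0.2, 1.0, -0.2]
grip_width: 0.126
```

```bash
python3 - <<'E'
import st
from h import *
S=cams.snapshot('scene')[:,:,::-1]
cv2.imwrite('pics/c4.png',crop(S,310,185,80,80,6,2))
E
```

```text
{'t': np.float64(6.383), 'position': array([474.655, 130.775,  91.575]), 'orientation': array([-2.559, -1.822,  0.   ]), 'ft_force': array([-0.178,  0.979, -0.207]), 'torque': array([-0.043,  0.108, -0.018]), 'grip_width': np.float64(0.126)}
```

View pics/c4.png

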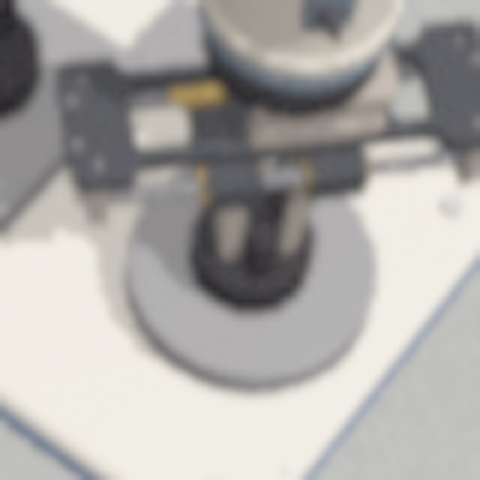

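The wing at crop pixel (262,235) has turned with the fingers and sits squarely between the pads. Now a gentle test lift.

Emit:
jog_arm(
  commands=[
    [[0, 0, 0, 0, 0, -2, -1], [0, 0, 0, 0, 0, -4, -1], [0, 0, 0, 0, 0, -6, -1], [0, 0, 0, 0, 0, -8, -1], [0, 0, 0, 0, 0, -8, -1]],
  ],
)

```text
t: 6.85
position: [474.9, 130.8, 100.1]
orientation: [2.557, 1.824, 0.001]
ft_force: [-0.5, 0.8, -2.4]
grip_width: 0.131
```

```bash
python3 st.py
```

```text
{'t': np.float64(6.85), 'position': array([474.94 , 130.834, 100.063]), 'orientation': array([2.557e+00, 1.824e+00, 1.000e-03]), 'ft_force': array([-0.472,  0.841, -2.406]), 'torque': array([-0.047,  0.114, -0.002]), 'grip_width': np.float64(0.131)}
```

Emit:
jog_arm(
  commands=[
    [[0, 0, 0, 0, 0, -4, -1], [0, 0, 0, 0, 0, -8, -1], [0, 0, 0, 0, 0, -13, -1], [0, 0, 0, 0, 0, -20, -1], [0, 0, 0, 0, 0, -28, -1], [0, 0, 0, 0, 0, -38, -1], [0, 0, 0, 0, 0, -50, -1], [0, 0, 0, 0, 0, -65, -1], [0, 0, 0, 0, 0, -80, -1], [0, 0, 0, 0, 0, -92, -1], [0, 0, 0, 0, 0, -92, -1], [0, 0, 0, 0, 0, -92, -1], [0, 0, 0, 0, 0, -92, -1]],
  ],
)

```text
t: 7.93
position: [474.3, 130.7, 191.4]
orientation: [-2.557, -1.825, 0.0]
ft_force: [0.2, -0.7, -1.3]
grip_width: 0.129
```

```bash
python3 - <<'E'
import st
from h import *
from h import ray
S=cams.snapshot('scene')[:,:,::-1];T=cams.snapshot('top')[:,:,::-1]
cv2.imwrite('pics/c5.png',np.hstack([crop(S,250,80,160,160,3,1.6),crop(T,435,210,64,96,5,1.2)[:480,:]]))
cv2.imwrite('pics/c5.png',np.hstack([crop(S,250,80,160,160,3,1.6),crop(T,437,213,60,60,5,1.3).repeat(1,0) if 0 else cv2.copyMakeBorder(crop(T,437,213,60,60,5,1.3),0,180,0,0,0)]))
R=cv2.Rodrigues(status.observe()['orientation'])[0]
d=np.array([438,-340,0])-status.observe()['position'];d[2]=0
print('tool shift',R.T@d)
E
```

```text
{'t': np.float64(7.933), 'position': array([474.316, 130.663, 191.362]), 'orientation': array([-2.557, -1.825,  0.   ]), 'ft_force': array([ 0.156, -0.655, -1.332]), 'torque': array([-0.053,  0.138, -0.012]), 'grip_width': np.float64(0.129)}
tool shift [-4.56751224e+02  1.18921381e+02  2.20329422e-01]
```

View pics/c5.png

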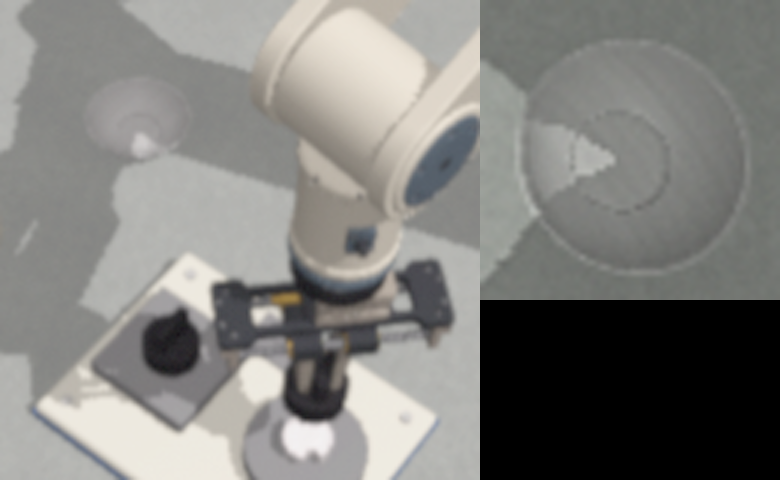

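The cap is off: the white hub is bare at crop pixel (307,438), and the cap is upright in the fingers. The other cap is still seated. The dish rim centre is at (467.6,243.6) in the top view and (295.4,118) in the scene view.

```bash
python3 - <<'E'
from h import *
a=ray('top',[(467.6,243.6)],30)[0];b=ray('scene',[(295.4,118)],30)[0];print(a,b)
s=status.observe();R=cv2.Rodrigues(s['orientation'])[0]
d=(a+b)/2-s['position'];d[2]=0;print((a+b)/2,R.T@d)
E
```

```text
[ 433.29642949 -345.17583347   30.        ] [ 433.75129057 -347.56284632   30.        ]
[ 433.52386003 -346.3693399    30.        ] [-4.64230007e+02  1.16759889e+02  2.28554094e-01]
```

Emit:
jog_arm(
  commands=[
    [[0, 0, 0, -12, 3, 0, -1], [0, 0, 0, -36, 9, 0, -1], [0, 0, 0, -66, 16.5, 0, -1], [0, 0, 0, -96, 24, 0, -1], [0, 0, 0, -128, 32, 0, -1], [0, 0, 0, -160, 40, 0, -1], [0, 0, 0, -192, 48, 0, -1], [0, 0, 0, -224, 56, 0, -1], [0, 0, 0, -256, 64, 0, -1], [0, 0, 0, -288, 72, 0, -1], [0, 0, 0, -320, 80, 0, -1], [0, 0, 0, -352, 88, 0, -1], [0, 0, 0, -384, 96, 0, -1], [0, 0, 0, -412, 103, 0, -1], [0, 0, 0, -436, 109, 0, -1], [0, 0, 0, -454, 114, 0, -1], [0, 0, 0, -464, 117, 0, -1], [0, 0, 0, -464, 117, 0, -1], [0, 0, 0, -464, 117, 0, -1], [0, 0, 0, -464, 117, 0, -1]],
  ],
)

```text
t: 9.7
position: [434.1, -345.0, 191.2]
orientation: [-2.556, -1.824, 0.0]
ft_force: [0.2, 0.3, -0.4]
grip_width: 0.133
```

Emit:
jog_arm(
  commands=[
    [[0, 0, 0, 0, 0, 0, -1], [0, 0, 0, 0, 0, 0, -1], [0, 0, 0, 0, 0, 0, -1], [0, 0, 0, 0, 0, 0, -1], [0, 0, 0, 0, 0, 0, -1], [0, 0, 0, 0, 0, 0, -1]],
  ],
)

```text
t: 10.2
position: [434.5, -345.9, 191.6]
orientation: [2.557, 1.825, -0.0]
ft_force: [0.0, -0.1, -1.3]
grip_width: 0.126
```

```bash
python3 - <<'E'
import st
from h import *
S=cams.snapshot('scene')[:,:,::-1]
cv2.imwrite('pics/c6.png',crop(S,220,40,180,200,3,1.6))
E
```

```text
{'t': np.float64(10.2), 'position': array([ 434.464, -345.921,  191.616]), 'orientation': array([ 2.557,  1.825, -0.   ]), 'ft_force': array([ 0.034, -0.124, -1.314]), 'torque': array([-0.082,  0.109,  0.022]), 'grip_width': np.float64(0.126)}
```

View pics/c6.png

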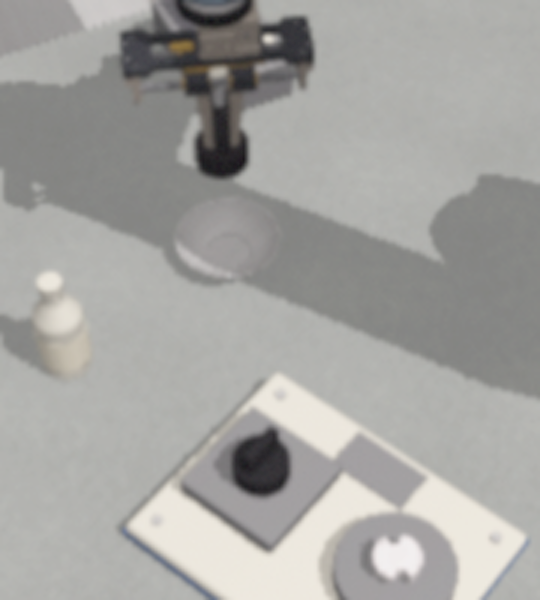

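The cap hangs upright in the fingers at crop pixel (221,152), i.e. image (293.5,90.5), above the dish. The hub is bare, the other cap is on, and the bottle and dish haven't been disturbed. I'll do one numeric check and then hand in.

```bash
python3 - <<'E'
from h import *
from bench import workorder
p=ray('scene',[(293.5,90.5)],164)[0];print('cap seen at',p.round(1))
if np.hypot(p[0]-433.5,p[1]+346)<20: workorder.close_job();print('closed')
E
```

```text
cap seen at [ 435.8 -346.6  164. ]
the job is handed in; nothing more can be done
closed
```

I unscrewed the round pump's cap, lifted it off and carried it over the steel dish. I handed the job in still gripping it there, at about 10 s of the 54 s allowed.

- **Unscrewing:** The first direction I tried worked: counter-clockwise from above. The cap turned 47° with almost no torque, then lifted off with about 2.4 N of pull.
- **Final position:** In the camera image the cap is at (436, -347) mm, and I measured the dish centre at (433.5, -346) mm. That is within about 3 mm of the dish's middle. The underside should be about 150 mm above the bench, worked out from the arm's height.
- **Grip:** The tool points straight down and at rest. The jaw opening of about 12 mm matches the wing, so the cap is held squarely.
- **Surroundings:** The last picture shows the other cap still on the square pump and the dish and bottle undisturbed. The screwdriver was outside that picture, and the arm never went near it.

No check failed. An early rough dish estimate disagreed by about 12 mm between the two cameras. A second reading agreed to within 3 mm, and I used that one.

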